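# Lock the core on its stub shaft with the linchpin

### The arm

A 7-joint arm with a two-finger parallel gripper is mounted at the origin on a cart in front of the work surface, level with it; the furniture and walls round the work are solid. World frame = base frame: x ahead of the robot, y to its left, z up, the work surface at z = 0. Lengths are in m, angles in rad, forces in N, time in s.
With the tool pointing down it reaches from about 0.4 to 0.85 m from the base axis. Payload 10.4 kg.
Tool frame: the origin (TCP) lies midway between the tips of the shut fingers; the grasp point (between the pads) lies 19 mm behind it; y points along the fingers, x is the direction in which the jaws open and shut, and the axes are right-handed (so a half turn about y gives the same grasp; the last joint's range is limited). The gripper opens to 87 mm and grips with 3 to 60 N. Pads are 19 mm wide; open, the fingers measure 117 mm over their backs; the gripper's body (75 mm by 190 mm) begins 51 mm behind the grasp point.
Start: joints at [-1.322, 0.332, -0.065, 1.46, 0.022, 1.35, -0.088], TCP at [0.168, 0.602, 0.223] pointing down, gripper open.
Joint ranges: [-2.6, 2.6], [-0.5, 2.12], [-1.47, 1.34], [0.16, 2.42], [-1.27, 4.41], [0.06, 2.06], [-2.6, 2.6]. Speed limits (rad/s): [2.22, 2.22, 2.79, 2.79, 3.14, 3.14, 3.14].

### API

Orientations are given as a unit quaternion [x, y, z, w].
In Python, from bench import r gives the robot as it stands. The module is installed in compiled form; this text tells all that it offers.
- The arm moves only by the tool arm_command, never from a script. Its argument "deltas" is one flat list of numbers, 6 for each row, row after row: the shift along the tool's x, y, z in m, then the turn, a rotation vector about the tool's x, y, z in degrees. In form: [tx, ty, tz, ax, ay, az, tx, ty, tz, ax, ay, az, ...]. A call has 1 to 8 rows; each row is the pose to reach, as a shift and turn from the pose commanded when the call began, along the tool's axes at that moment; what a row does not reach only later rows make up. A row lasts 1/8 s, in which the tool goes at most 62.5 mm and 10.7 degrees, less where a joint would pass 70% of its speed; a pose out of reach is approached as far as the arm can. A call with a gripper value outside its range is refused whole. "hand" is the opening, from 0 (shut) to 1 (fully open), set as the call begins (left out, the last holds). The fingers move at their own pace and stop on an object; "grip_force" is the grip in N (left out, the last holds). Time passes only in rows, so rows that repeat a pose let the fingers close. It gives the time, the measured TCP pose, the force and the opening at its end, in the units of the state.
- r.read_state(): the state, without advancing time (a new reading comes with each control period).
- r.camera(name): name is "scene" or "top" or "wrist"; returns a dict with "image" (384x512x3 uint8, red, green, blue), "intrinsics" (3x3 intrinsics, pixels), "world_from_camera" (4x4, takes a point from camera to world coordinates); the wrist camera has in their place "hand_eye" (4x4, takes a point from camera to tool coordinates, whose origin is the TCP and whose axes are the tool frame's). Camera axes: x right, y down, z forward; pixel columns grow to the right and rows downward; lengths in m; the calibration is good to about 2 mm. A picture is of the moment at which its call begins: read the wrist's pose just before it. There is no depth.
- r.close_job(): hands the job in, once; it reports no verdict.
Trained networks look in a picture, given as the dict that the camera call returned (one of the last four; its "shot" number tells which), for a name from the list of things; names that differ only in an ending like _2 or _b are one class to them, and where a whole thing is asked for, a point or a joint stands for the part that bears it (a point fixed in the world has none). Each returns a list of dicts, best first, with "conf" (0 to 1); they miss things now and then, are a little off and sometimes report something else, mostly with a low value. They report only what shows in the picture. A call takes as long as a camera call.
- r.boxes_of(picture, query): "centre" ([row, column] in pixels, amid what is visible of it).
- r.regions_of(picture, query): "region" (384x512 bool, what is visible of it) and "centre" ([row, column] in pixels, amid what is visible of it).
The state is a dict: "time": time; "joint_positions": joint angles; "joint_vel": joint speeds; "joint_torque": joint torques, N m; "ee_pos": TCP position; "eef_rot": TCP orientation; "ft_force": force on the tool from outside, world axes, zero at the start; "torque": the same for the moment, N m; "width": finger opening in m.
Only numpy, scipy, OpenCV 4.12 (cv2) and the standard library are available. Lean on these libraries where they do the work, as an engineer would, in place of code of your own. Each camera call takes 0.05 s, during which the arm holds its last target.

### The job

Lock the cardboard core on its stub shaft: lift the yellow-headed linchpin out of its black parking block and push it straight down through the cross hole in the shaft's flat nose until its collar sits on the shaft, with its open wire ring pointing out past the nose. Then swing the ring down over the nose until it hangs straight down round the shaft and under the pin's tip, and let go. Leave the pulley, the spanner and the black knob where they are.

Things in the scene. Friction and masses are not known exactly. Their poses are not given: they have to be found in the camera images.
- stand: Fixed core stand, blue foot and upright, brown cardboard core (86 mm across) on a level stub shaft. Origin on the bench right under the cross hole; -x points along the shaft out of its free nose (roughly to the robot). Nose: steel flat 30 mm wide (y), z 88 to 112 mm, x -20 to +24 mm. Behind it a round chuck from x = 30 mm, the core from x = 37 to 95 mm (top 143 mm above the bench).
- shaft_hole (a point): Centre of the mouth of the vertical cross hole, on the top face of the shaft's nose, 112 mm above the bench. The hole is 16 mm across, goes right through (24 mm) and has a 3 mm chamfer. Axes as the stand's.
- park_hole (a point): Centre of the mouth of the hole in the fixed black parking block (50 x 50 x 50 mm, top 50 mm above the bench), in which the linchpin stands at the start, its collar on the block's top.
- pin_grip (a point): Centre of the linchpin's yellow grip block: 20 (x) x 14 (y) x 30 mm high, 16 to 46 mm above the collar's underside; grasp it from above across y. Linchpin: loose, about 0.2 kg, z up, ring on its -x side. Below the grip a dark lug 36 mm wide in y (5 to 17 mm above the collar's underside).
- pin_collar (a point): Centre of the underside of the linchpin's collar (28 mm across, 5 mm thick), 31 mm below pin_grip; it coincides with shaft_hole when the pin is home. Under it the round steel pin, 12 mm across, reaches 42 mm down to a tapered tip. Axes as pin_grip's.
- ring_tab (a point): Middle of the free end of the yellow thumb tab (24 mm wide, 5 thick, 26 long), which stands square on the wire ring's outer bar: up while the ring is level, out along the nose when it hangs down. Ring: a U of 6 mm wire, 62 mm wide (50 inside), hinged about the pin's y axis 11 mm above the collar's underside; outer bar 60 mm from the hinge.
- pin_ring (a joint): Angle of the ring: 0 = sticking straight out level, towards the pin's -x (open); 1.57 = hanging straight down, in line with the pin (shut). Negative = raised above level. Stops at -0.5 and 1.62; slight friction keeps it where it is left (about 1 N at the bar moves it).
- pulley: Bystander: loose black toothed belt pulley, 66 mm across, 26 mm high, origin at the centre of its underside.
- spanner: Bystander: loose chrome spanner 126 mm long lying flat on the bench, origin at its middle, long axis y.
- knob: Bystander: loose black lobed clamping knob, 48 mm across, 31 mm high, origin at the centre of its underside.

How it is judged:
By the outcome, as a careful person would: the job done as asked, in the order asked, and still so for the second after the job is handed in, with the robot touching nothing.
It also fails if it takes over 48 s, if anything falls off the work surface, if the arm or the gripper's body presses on something with over 40 N, if the wrist force passes 120 N, or if a joint passes its speed limit or range.

## Working session

There is one attempt and no reset: what is moved stays moved. The work goes in short steps, Python scripts to look and compute and a tool call to move; the robot and the scene stay as the last step left them, time stands still between calls to the robot, and variables do not carry over. Pictures are saved under pics/ and viewed, and the job is handed in when it is done.

Besides the shell and the picture viewer there is one more tool, called after "Emit:" as name(argument=value, ...), one argument or row to a line, values as JSON. arm_command: Moves the arm, as the interface text tells. Its arguments: {"type":"object","properties":{"deltas":{"type":"array","items":{"type":"number"}},"hand":{"type":"number"},"grip_force":{"type":"number"}},"required":["deltas"]}

```bash
mkdir -p pics; ls
cat > h.py <<'E'
from bench import r
import numpy as np, cv2
from scipy.spatial.transform import Rotation as R
def save(p,n): cv2.imwrite('pics/'+n+'.png',cv2.cvtColor(p['image'],cv2.COLOR_RGB2BGR))
def T(p,s=None):
    if 'world_from_camera' in p: return np.array(p['world_from_camera'])
    M=np.eye(4);M[:3,:3]=R.from_quat(s['eef_rot']).as_matrix();M[:3,3]=s['ee_pos'];return M@np.array(p['hand_eye'])
def ray(p,rc,s=None):
    M=T(p,s);K=np.array(p['intrinsics']);d=np.linalg.inv(K)@[rc[1],rc[0],1];return M[:3,3],M[:3,:3]@d
def atz(p,rc,z,s=None):
    o,d=ray(p,rc,s);return o+d*(z-o[2])/d[2]
def tri(rays):
    A=np.zeros((3,3));b=np.zeros(3)
    for o,d in rays:
        d=d/np.linalg.norm(d);P=np.eye(3)-np.outer(d,d);A+=P;b+=P@o
    x=np.linalg.solve(A,b);return x,[np.linalg.norm((np.eye(3)-np.outer(d,d)/(d@d))@(x-o)) for o,d in rays]
def proj(p,X,s=None):
    M=np.linalg.inv(T(p,s));c=M[:3,:3]@np.array(X)+M[:3,3];u=np.array(p['intrinsics'])@c;return u[1]/u[2],u[0]/u[2]
E
python3 - <<'E'
from h import *
s=r.read_state();print(s)
P={}
for n in ['scene','top','wrist']:
    p=r.camera(n);save(p,n+'0');P[n]=p
    print(n,np.round(T(p,s),3).tolist(),np.array(p['intrinsics']).tolist())
for q in ['shaft_hole','park_hole','pin_grip','pin_collar','ring_tab','stand','pulley','spanner','knob']:
    rs=[]
    for n in P:
        b=r.boxes_of(P[n],q)[:2]
        print(q,n,[(np.round(x['centre'],1).tolist(),round(x['conf'],2)) for x in b])
        if b and b[0]['conf']>.3 and n!='wrist': rs.append(ray(P[n],b[0]['centre'],s))
    if len(rs)==2: print('  ',tri(rs))
E
```

```text
pics
{'time': 0.0, 'joint_positions': array([-1.32157633,  0.33285043, -0.06470586,  1.4609829 ,  0.02156718,
        1.34987541, -0.08846284]), 'joint_vel': array([ 7.15650678e-04,  5.28381744e-05,  5.58826079e-04,  9.05839558e-05,
       -1.20150029e-03,  2.31106398e-03, -1.59188244e-03]), 'joint_torque': array([-1.69835497e-03, -6.23242307e+01,  2.36539106e-02, -3.89896131e+01,
       -6.14504912e-02,  3.98410053e-02,  1.80387410e-04]), 'ee_pos': array([0.16768799, 0.60167002, 0.22174748]), 'eef_rot': array([ 0.5634362 ,  0.42726604, -0.4280525 , -0.56280941]), 'ft_force': array([-0.3906701 , -0.62054466,  0.17052011]), 'torque': array([-0.06729882, -0.00150879,  0.04405355]), 'width': 0.08680096977501024}
scene [[-0.836, -0.35, 0.422, 0.217], [-0.548, 0.53, -0.647, 0.561], [0.003, -0.772, -0.635, 0.662], [0.0, 0.0, 0.0, 1.0]] [[384.76016504303465, 0.0, 254.56256622602677], [0.0, 384.76016504303465, 192.48088076288226], [0.0, 0.0, 1.0]]
top [[0.001, -0.993, 0.118, 0.44], [-1.0, 0.0, 0.013, 0.003], [-0.013, -0.118, -0.993, 0.998], [0.0, 0.0, 0.0, 1.0]] [[465.1005358062314, 0.0, 260
[... 1692 characters left out ...]
63352367), np.float64(0.001283782896335243)])
pulley scene [([203.4, 277.4], 0.61)]
pulley top [([178.8, 317.4], 0.63)]
pulley wrist []
   (array([ 0.57720007, -0.10598243,  0.00271317]), [np.float64(0.003461402482868189), np.float64(0.0034614024828682035)])
spanner scene [([227.6, 320.4], 0.43)]
spanner top [([238.3, 316.2], 0.65)]
spanner wrist []
   (array([ 0.4502356 , -0.10359815, -0.01432278]), [np.float64(0.0037794784656860047), np.float64(0.0037794784656860372)])
knob scene [([234.7, 178.5], 0.75), ([189.8, 209.4], 0.39)]
knob top [([232.8, 236.6], 0.56)]
knob wrist []
   (array([0.53357042, 0.13712124, 0.13737683]), [np.float64(0.11127358560114453), np.float64(0.11127358560114467)])
```

Run:
```python
import cv2
for n,(a,b,c,d) in {'scene':(150,310,150,363),'top':(60,280,170,390)}.items():
    i=cv2.imread(f'pics/{n}0.png')[a:b,c:d]; cv2.imwrite(f'pics/{n}0c.png',cv2.resize(i,None,fx=2.7,fy=2.7,interpolation=cv2.INTER_CUBIC))
```

```text
(no output)
```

View pics/scene0.png

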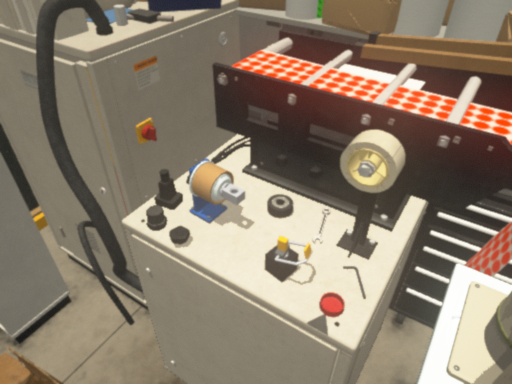

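View pics/top0.png

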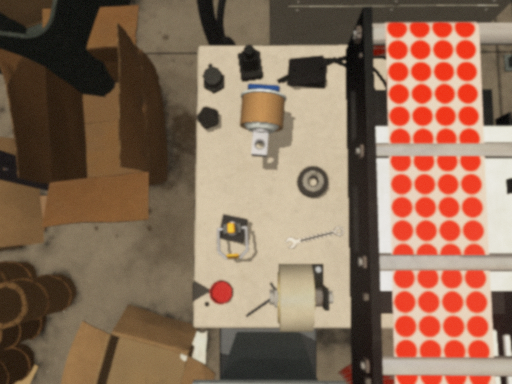

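View pics/wrist0.png

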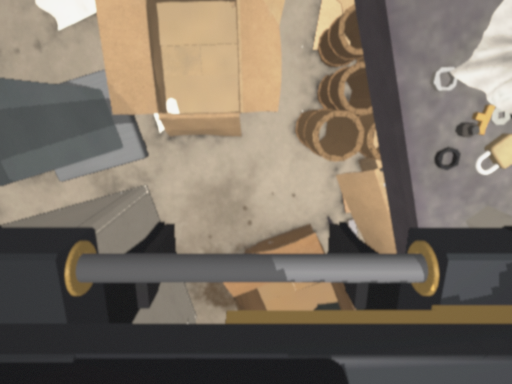

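View pics/scene0c.png

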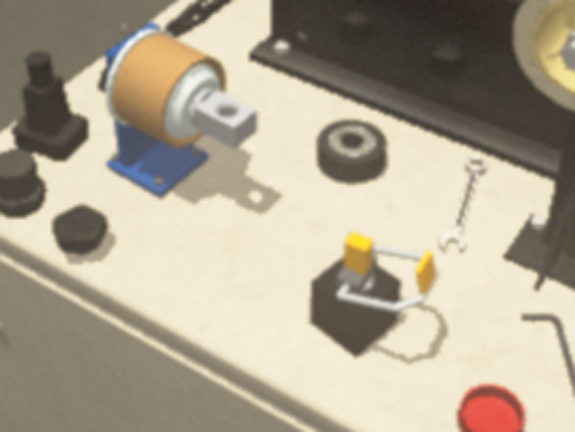

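View pics/top0c.png

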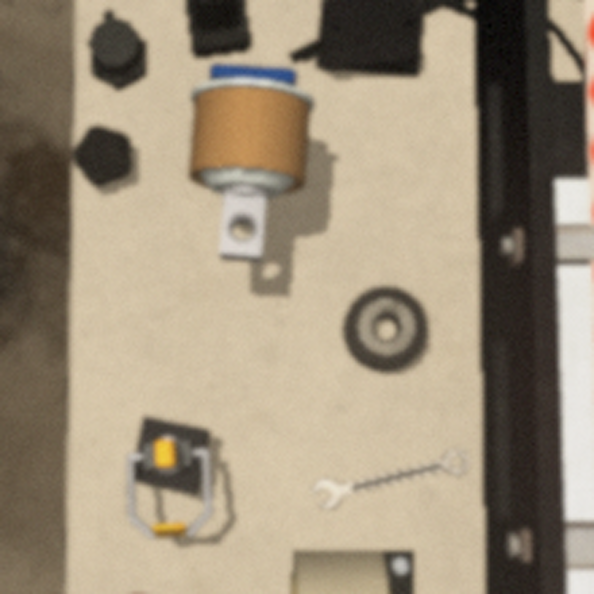

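Run:
```python
from h import *
s=r.read_state();t=r.camera('top');c=r.camera('scene')
print(np.round(R.from_quat(s['eef_rot']).as_matrix(),3))
f=lambda a,b:(60+a/2.7,170+b/2.7)
g=lambda a,b:(150+a/2.7,150+b/2.7)
print('hole',atz(t,f(227,241),.112),atz(c,g(109,229),.112))
print('nose corners top',[atz(t,f(*q),.112).round(4) for q in [(256,220),(258,263),(195,224),(195,267)]])
print('grip top',atz(t,f(452,166),.096),atz(c,g(240,360),.096))
print('block',[atz(t,f(*q),.05).round(4) for q in [(418,145),(430,210),(495,200),(483,137)]])
print('ring legs',[atz(t,f(*q),.061).round(4) for q in [(457,131),(510,131),(455,208),(510,208)]])
print('tabtop',[atz(t,f(*q),.09).round(4) for q in [(527,154),(527,186)]])
print('roll',tri([ray(t,(295,297)),ray(c,(160,372))]))
print('bench edge',atz(t,(200,195),0))
for z in (0,.03):print('knob',atz(t,(118,208),z)[:2],atz(t,(78,213),z)[:2], 'pulley', atz(t,(182,313),z)[:2],'spanner',atz(t,(238,316),0)[:2])
print(r.read_state()['time'])
```

```text
[[ 0.268  0.    -0.963]
 [ 0.963  0.     0.268]
 [ 0.    -1.     0.   ]]
hole [0.62728123 0.01634893 0.112     ] [0.62352054 0.02022971 0.112     ]
nose corners top [array([0.6062, 0.0314, 0.112 ]), array([6.047e-01, 6.000e-04, 1.120e-01]), array([0.6508, 0.0286, 0.112 ]), array([ 0.6507, -0.0023,  0.112 ])]
grip top [0.46672457 0.0700687  0.096     ] [0.46345794 0.07683138 0.096     ]
block [array([0.4937, 0.0896, 0.05  ]), array([0.4846, 0.0404, 0.05  ]), array([0.436 , 0.0477, 0.05  ]), array([0.4449, 0.0951, 0.05  ])]
ring legs [array([0.464 , 0.0987, 0.061 ]), array([0.425 , 0.0982, 0.061 ]), array([0.4656, 0.0414, 0.061 ]), array([0.425 , 0.0412, 0.061 ])]
tabtop [array([0.4134, 0.0787, 0.09  ]), array([0.4134, 0.0557, 0.09  ])]
roll (array([ 0.35656486, -0.04511962,  0.25943231]), [np.float64(0.0007745878637695834), np.float64(0.0007745878637695667)])
bench edge [0.52840638 0.15646595 0.        ]
knob [0.70957795 0.13100434] [0.80074345 0.12118189] pulley [ 0.56743163 -0.09812525] spanner [ 0.44725839 -0.10304609]
knob [0.70147066 0.12715237] [0.78989466 0.1176253 ] pulley [ 0.56359892 -0.09508692] spanner [ 0.44725839 -0.10304609]
1.6
```

```bash
cat >> h.py <<'E'
def Rt(yaw=0,tilt=0):
    # yaw deg about world z; tilt deg: fingers lean forward (+x)
    B=np.array([[0,0,-1],[1,0,0],[0,-1,0]],float) # cols: x=(0,1,0) y=(0,0,-1) z=(-1,0,0)
    return R.from_euler('z',yaw,degrees=True)*R.from_matrix(B)*R.from_euler('x',-tilt,degrees=True)
def delta(pos,rot,frm=None):
    s=r.read_state();p0,r0=(s['ee_pos'],R.from_quat(s['eef_rot'])) if frm is None else frm
    t=r0.inv().apply(np.array(pos)-p0);w=(r0.inv()*rot).as_rotvec(degrees=True)
    print('delta',np.round(t,4).tolist(),np.round(w,2).tolist())
E
python3 - <<'E'
from h import *
print(Rt(0,30).as_matrix().round(2)[:,1])
delta([.53,.06,.28],Rt(0))
E
```

```text
[ 0.5   0.   -0.87]
delta [-0.4249, -0.0575, -0.4945] [-0.0, -15.57, 0.01]
```

Emit:
arm_command(
  deltas=[-0.03,-0.02,-0.04,0,-2,0,-0.07,-0.03,-0.08,0,-4,0,-0.11,-0.04,-0.13,0,-6,0,-0.15,-0.0575,-0.18,0,-8,0,-0.19,-0.0575,-0.23,0,-10,0,-0.23,-0.0575,-0.28,0,-12,0,-0.27,-0.0575,-0.32,0,-14,0,-0.31,-0.0575,-0.36,0,-15.6,0],
  hand=0.6,
)

```text
time: 2.6
ee_pos: [0.4322, 0.2048, 0.2803]
eef_rot: [0.5, 0.501, -0.5, -0.5]
ft_force: [1.6, 0.2, 0.2]
width: 0.0523
```

Run:
```python
from h import *
delta([.53,.06,.28],Rt(0))
```

```text
delta [-0.1449, 0.0003, -0.0976] [0.04, 0.06, 0.04]
```

Emit:
arm_command(
  deltas=[-0.04,0,-0.03,0,0,0,-0.09,0,-0.06,0,0,0,-0.13,0,-0.09,0,0,0,-0.145,0,-0.098,0,0,0,-0.145,0,-0.098,0,0,0],
)

```text
time: 3.22
ee_pos: [0.5297, 0.0606, 0.28]
eef_rot: [0.501, 0.499, -0.5, -0.5]
ft_force: [0.3, 0.5, -0.8]
width: 0.0521
```

Run:
```python
from h import *
s=r.read_state();p=r.camera('wrist');save(p,'w1')
print(s['ee_pos'],s['time'])
for q in ['pin_grip','pin_collar','ring_tab','park_hole','shaft_hole']:
    b=r.boxes_of(p,q)[:2];print(q,[(np.round(x['centre'],1).tolist(),round(x['conf'],2)) for x in b])
```

```text
[0.52968171 0.060626   0.27999718] 3.225
pin_grip [([105.7, 259.8], 0.59)]
pin_collar [([108.1, 261.4], 0.96)]
ring_tab [([65.5, 258.8], 0.58)]
park_hole [([104.3, 255.5], 0.76)]
shaft_hole [([290.6, 219.6], 0.59)]
```

View pics/w1.png

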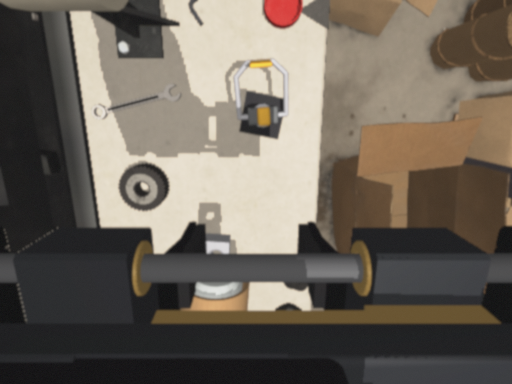

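Run:
```python
import cv2
i=cv2.imread('pics/w1.png')[45:145,205:315]; cv2.imwrite('pics/w1c.png',cv2.resize(i,None,fx=6,fy=6,interpolation=cv2.INTER_CUBIC))
```

```text
(no output)
```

View pics/w1c.png

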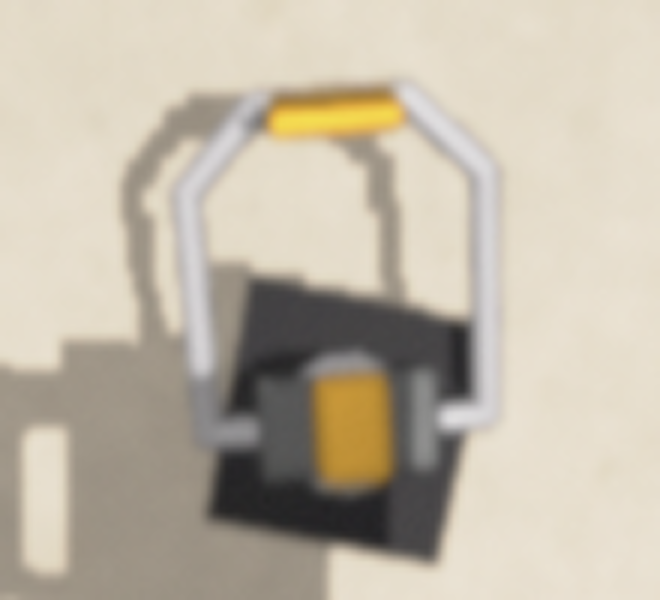

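Run:
```python
from h import *
s=r.read_state();p=r.camera('wrist')
f=lambda x,y:(45+y/6,205+x/6)
for z in(.096,):
  print('grip top corners',[atz(p,f(*q),z,s).round(4) for q in [(312,378),(388,374),(322,485),(396,480)]], 'ctr',atz(p,f(352,427),z,s))
print('hinge',[atz(p,f(*q),.061,s).round(4) for q in [(205,437),(490,417)]])
print('legs',[atz(p,f(*q),.061,s).round(4) for q in [(188,190),(485,175)]])
print('tab top',[atz(p,f(*q),.09,s).round(4) for q in [(268,122),(402,108),(335,115)]])
print('block',[atz(p,f(*q),.05,s).round(4) for q in [(250,280),(210,518),(436,560),(470,322)]])
```

```text
grip top corners [array([0.4577, 0.0702, 0.096 ]), array([0.457, 0.084, 0.096]), array([0.4766, 0.0722, 0.096 ]), array([0.4757, 0.0857, 0.096 ])] ctr [0.46626036 0.07757377 0.096     ]
hinge [array([0.4693, 0.0495, 0.061 ]), array([0.4653, 0.1065, 0.061 ])]
legs [array([0.4227, 0.0466, 0.061 ]), array([0.4199, 0.104 , 0.061 ])]
tab top [array([0.4139, 0.0623, 0.09  ]), array([0.4116, 0.086 , 0.09  ]), array([0.4128, 0.0741, 0.09  ])]
block [array([0.4388, 0.0584, 0.05  ]), array([0.4861, 0.0499, 0.05  ]), array([0.4947, 0.0973, 0.05  ]), array([0.4469, 0.103 , 0.05  ])]
```

Run:
```python
from h import *
delta([.4667,.0775,.13],Rt(4.5))
```

```text
delta [0.0148, 0.1501, 0.0624] [0.0, -4.39, 0.02]
```

Emit:
arm_command(
  deltas=[0.005,0.03,0.02,0,-1.5,0,0.01,0.06,0.04,0,-3,0,0.015,0.09,0.0624,0,-4.4,0,0.015,0.12,0.0624,0,-4.4,0,0.015,0.14,0.0624,0,-4.4,0,0.015,0.15,0.0624,0,-4.4,0,0.015,0.15,0.0624,0,-4.4,0],
)

```text
time: 4.45
ee_pos: [0.4668, 0.0769, 0.1299]
eef_rot: [-0.48, -0.519, 0.519, 0.48]
ft_force: [0.2, -0.5, 0.1]
width: 0.0524
```

Run:
```python
from h import *
s=r.read_state();p=r.camera('wrist');save(p,'w2')
print(s['ee_pos'],s['time'],s['ft_force'])
print([np.round(proj(p,q,s),1) for q in ([.4667,.0775,.096],[.4667,.0775,.05])])
```

```text
[0.46683513 0.07694885 0.12992097] 4.45 [ 0.24053732 -0.50170178  0.06404155]
[array([218.3, 250.1]), array([198.7, 250.4])]
```

View pics/w2.png

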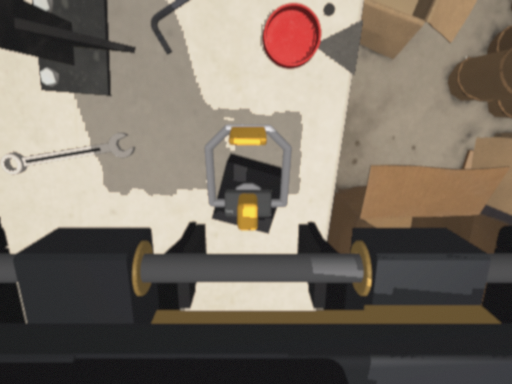

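Emit:
arm_command(
  deltas=[0,0.015,0,0,0,0,0,0.03,0,0,0,0,0,0.04,0,0,0,0,0,0.05,0,0,0,0,0,0.0595,0,0,0,0,0,0.0595,0,0,0,0],
)

```text
time: 5.25
ee_pos: [0.4666, 0.0767, 0.0698]
eef_rot: [-0.48, -0.519, 0.519, 0.481]
ft_force: [-0.1, 0.0, 0.5]
width: 0.0521
```

Emit:
arm_command(
  deltas=[0,0,0,0,0,0,0,0,0,0,0,0,0,0,0,0,0,0,0,0,0,0,0,0,0,0,0,0,0,0],
  hand=0,
  grip_force=35,
)

```text
time: 5.88
ee_pos: [0.4671, 0.0764, 0.0706]
eef_rot: [-0.481, -0.519, 0.519, 0.48]
ft_force: [0.2, -1.5, 0.7]
width: 0.0135
```

Run:
```python
from h import *
s=r.read_state();p=r.camera('wrist');save(p,'w3')
print(s['ee_pos'],s['time'],s['ft_force'],s['width'])
```

```text
[0.46714356 0.07638977 0.07061535] 5.875 [ 0.20609537 -1.48466949  0.66419929] 0.013493540279681913
```

View pics/w3.png

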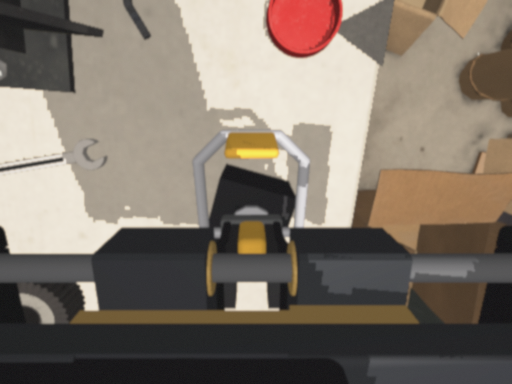

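Emit:
arm_command(
  deltas=[0,-0.01,0,0,0,0,0,-0.025,0,0,0,0,0,-0.04,0,0,0,0,0,-0.06,0,0,0,0,0,-0.08,0,0,0,0,0,-0.105,0,0,0,0,0,-0.13,0,0,0,0,0,-0.13,0,0,0,0],
)

```text
time: 6.92
ee_pos: [0.4682, 0.0774, 0.2029]
eef_rot: [0.481, 0.521, -0.517, -0.48]
ft_force: [0.7, 0.1, -2.4]
width: 0.0139
```

Run:
```python
from h import *
s=r.read_state();p=r.camera('wrist');save(p,'w4')
print(s['ee_pos'],s['time'],s['ft_force'],s['width'])
q=r.camera('scene');save(q,'s4');t=r.camera('top');save(t,'t4')
```

```text
[0.46819872 0.07736783 0.20294837] 6.925 [ 0.7120263   0.12191622 -2.36046289] 0.0139491093925803
```

View pics/w4.png

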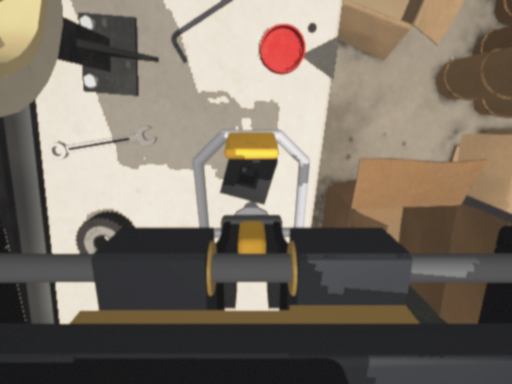

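View pics/s4.png

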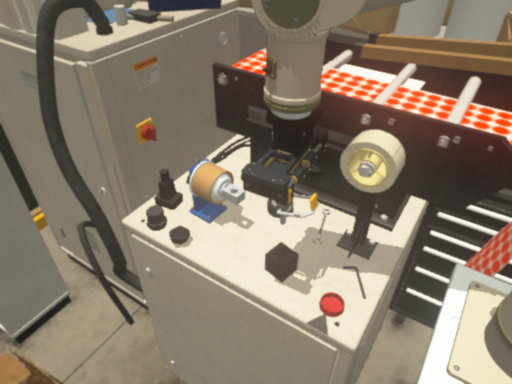

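View pics/t4.png

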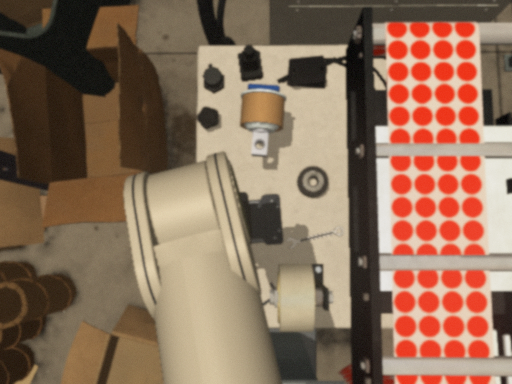

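Run:
```python
from h import *
p=r.camera('wrist')
for x,y,z in [(.70,.02,.25),(.70,.07,.25),(.68,.07,.25),(.68,.07,.28),(.67,.07,.28),(.66,.06,.28)]:
    s={'ee_pos':np.array([x,y,z]),'eef_rot':Rt(-3).as_quat()}
    print(x,y,z,np.round(proj(p,[.6273,.0205,.112],s)))
delta([.68,.07,.27],Rt(-3))
```

```text
0.7 0.02 0.25 [107. 246.]
0.7 0.07 0.25 [110. 193.]
0.68 0.07 0.25 [131. 195.]
0.68 0.07 0.28 [129. 201.]
0.67 0.07 0.28 [139. 201.]
0.66 0.06 0.28 [148. 212.]
delta [-0.0233, -0.0706, -0.2123] [-0.07, 7.43, -0.02]
```

Emit:
arm_command(
  deltas=[0,-0.03,-0.01,0,1,0,-0.004,-0.05,-0.05,0,2,0,-0.008,-0.0706,-0.09,0,3.5,0,-0.012,-0.0706,-0.13,0,5,0,-0.016,-0.0706,-0.17,0,6.5,0,-0.02,-0.0706,-0.2,0,7.4,0,-0.02,-0.0706,-0.2123,0,7.4,0,-0.02,-0.0706,-0.2123,0,7.4,0],
)

```text
time: 8.12
ee_pos: [0.6803, 0.0732, 0.2691]
eef_rot: [-0.513, -0.486, 0.488, 0.513]
ft_force: [0.4, 0.1, -2.4]
width: 0.0139
```

Run:
```python
from h import *
s=r.read_state();p=r.camera('wrist');save(p,'w5')
print(s['ee_pos'],s['time'],s['ft_force'],s['width'],s['eef_rot'])
for q in ['shaft_hole','stand']:
    b=r.boxes_of(p,q)[:2];print(q,[(np.round(x['centre'],1).tolist(),round(x['conf'],2)) for x in b])
i=cv2.imread('pics/w5.png');cv2.imwrite('pics/w5c.png',cv2.resize(i[80:240,140:320],None,fx=4,fy=3.6,interpolation=cv2.INTER_CUBIC))
```

```text
[0.68025345 0.07317799 0.2691391 ] 8.125 [ 0.3977654   0.12897647 -2.44045167] 0.013942778808769735 [-0.51252176 -0.4858821   0.48773068  0.51318497]
shaft_hole [([180.0, 189.0], 0.61)]
stand [([181.3, 192.2], 0.68)]
```

View pics/w5.png

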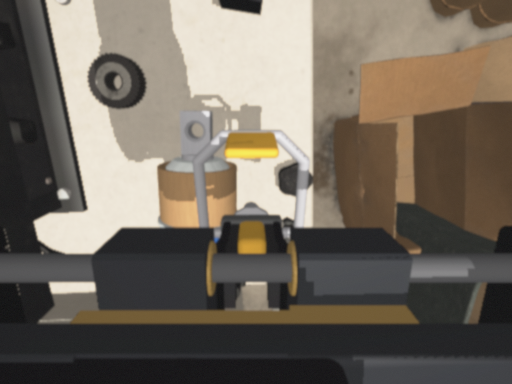

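View pics/w5c.png

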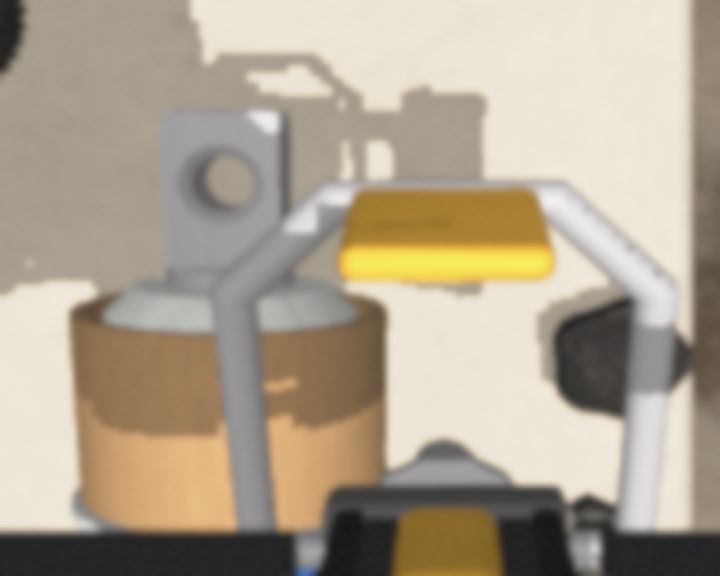

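Run:
```python
from h import *
s=r.read_state();p=r.camera('wrist')
f=lambda x,y:(80+y/3.6,140+x/4)
print('hole',atz(p,f(220,181),.112,s), [atz(p,f(*q),.112,s)[:2].round(4) for q in [(178,181),(263,181),(220,145),(220,217)]])
print('corn',[atz(p,f(*q),.112,s)[:2].round(4) for q in [(162,112),(279,112),(170,270),(283,200)]])
R0=R.from_quat(s['eef_rot']);z0=s['ee_pos'][2]
tl=lambda X:R0.inv().apply(X-s['ee_pos']).round(4)
print('collar front (tool)',tl(atz(p,f(443,442),z0-.0155,s)))
print('tab end mid (tool)',[tl(atz(p,f(*q),z0+.020,s)) for q in [(343,262),(553,262)]])
print('hinge legs',[tl(atz(p,f(*q),z0-.009,s)) for q in [(225,290),(660,290),(257,520),(637,520)]])
print('rot',R0.as_matrix().round(4))
```

```text
hole [0.62702952 0.01961912 0.112     ] [array([0.6265, 0.0089]), array([0.6276, 0.0306]), array([0.6171, 0.0206]), array([0.6371, 0.0186])]
corn [array([0.6074, 0.007 ]), array([0.6089, 0.0364]), array([0.6516, 0.004 ]), array([0.6332, 0.0352])]
collar front (tool) [0.0011 0.0155 0.0171]
tab end mid (tool) [array([-0.0103, -0.02  ,  0.0524]), array([ 0.0139, -0.02  ,  0.0524])]
hinge legs [array([-0.0293,  0.009 ,  0.0439]), array([0.0315, 0.009 , 0.0438]), array([-0.0264,  0.009 ,  0.0057]), array([0.0298, 0.009 , 0.0056])]
rot [[ 5.180e-02 -8.000e-04 -9.987e-01]
 [ 9.987e-01  2.000e-04  5.180e-02]
 [ 1.000e-04 -1.000e+00  8.000e-04]]
```

Run:
```python
from h import *
delta([.6282,.0187,.195],Rt(-3))
```

```text
delta [-0.0573, 0.0761, 0.0485] [-0.02, 0.03, 0.02]
```

Emit:
arm_command(
  deltas=[-0.02,0,0.02,0,0,0,-0.04,0,0.04,0,0,0,-0.0573,0.02,0.0485,0,0,0,-0.0573,0.04,0.0485,0,0,0,-0.0573,0.06,0.0485,0,0,0,-0.0573,0.076,0.0485,0,0,0,-0.0573,0.076,0.0485,0,0,0,-0.0573,0.076,0.0485,0,0,0],
)

```text
time: 9.32
ee_pos: [0.6291, 0.0186, 0.196]
eef_rot: [0.513, 0.487, -0.487, -0.513]
ft_force: [1.3, 0.2, -1.9]
width: 0.0139
```

Run:
```python
from h import *
s=r.read_state();print(s['ee_pos'],s['time'],s['ft_force'])
delta([.6282,.0187,.132],Rt(-3))
for n in ['scene','top','wrist']:
    p=r.camera(n);save(p,n[0]+'6')
i=cv2.imread('pics/s6.png');cv2.imwrite('pics/s6c.png',cv2.resize(i[110:260,140:320],None,fx=4,fy=4,interpolation=cv2.INTER_CUBIC))
```

```text
[0.62913737 0.01858455 0.19597629] 9.325 [ 1.27178491  0.17668184 -1.91148892]
delta [0.0, 0.064, 0.001] [0.06, 0.03, 0.02]
```

View pics/s6c.png

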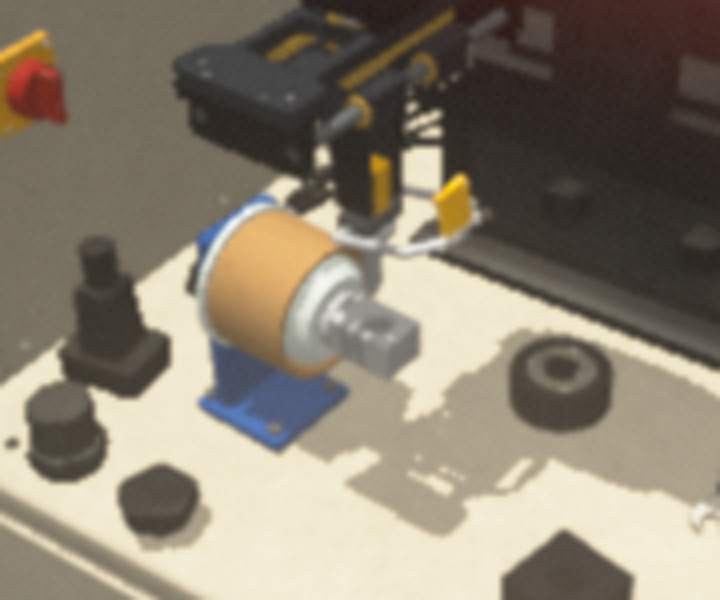

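View pics/w6.png

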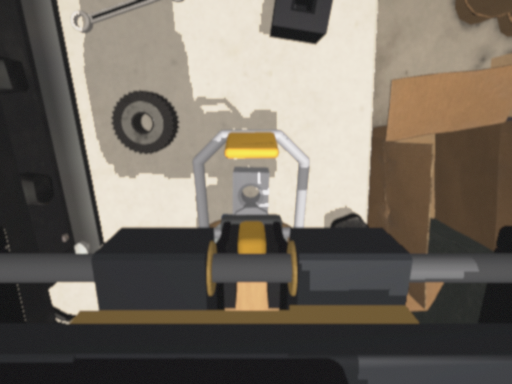

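Run:
```python
from h import *
s=r.read_state();p=r.camera('wrist')
i=cv2.imread('pics/w6.png');cv2.imwrite('pics/w6c.png',cv2.resize(i[140:235,195:310],None,fx=6,fy=6,interpolation=cv2.INTER_CUBIC))
f=lambda q:((q[0]-140)*6,(q[1]-195)*6)
c=np.array([.6273,.020]);
print('hole pred',f(proj(p,[*c,.112],s)))
R0=R.from_quat(s['eef_rot'])
for y in(.0205,.0625):
    print('pin at',y,f(proj(p,s['ee_pos']+R0.apply([.0012,y,.001]),s)))
```

```text
hole pred (np.float64(331.1322757888766), np.float64(338.0946087132013))
pin at 0.0205 (np.float64(507.80727780846075), np.float64(335.7695927234668))
pin at 0.0625 (np.float64(385.9966060046796), np.float64(336.6302335676238))
```

View pics/w6c.png

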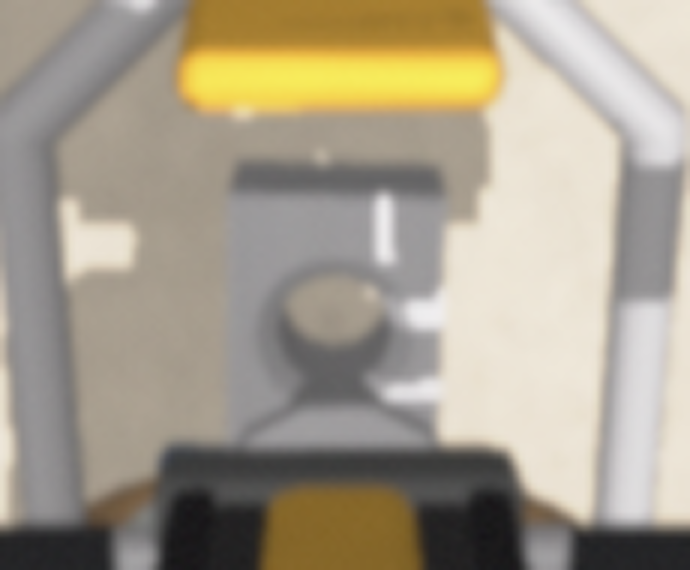

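Emit:
arm_command(
  deltas=[0,0.008,0.001,0,0,0,0,0.014,0.001,0,0,0,0,0.02,0.001,0,0,0,0,0.025,0.001,0,0,0,0,0.03,0.001,0,0,0,0,0.034,0.001,0,0,0],
)

```text
time: 10.28
ee_pos: [0.6278, 0.0186, 0.1608]
eef_rot: [-0.513, -0.487, 0.487, 0.513]
ft_force: [1.1, 0.4, -2.2]
width: 0.0139
```

Emit:
arm_command(
  deltas=[0,0.006,0,0,0,0,0,0.012,0,0,0,0,0,0.017,0,0,0,0,0,0.021,0,0,0,0,0,0.024,0,0,0,0,0,0.026,0,0,0,0],
)

```text
time: 11.02
ee_pos: [0.6278, 0.0186, 0.135]
eef_rot: [-0.513, -0.487, 0.487, 0.513]
ft_force: [-0.1, 0.2, -2.1]
width: 0.0137
```

Emit:
arm_command(
  deltas=[0,0.001,0,0,0,0,0,0.002,0,0,0,0,0,0.003,0,0,0,0,0,0.003,0,0,0,0],
)

```text
time: 11.52
ee_pos: [0.628, 0.0186, 0.1326]
eef_rot: [0.513, 0.487, -0.487, -0.513]
ft_force: [-0.7, 0.7, 2.7]
width: 0.0136
```

Run:
```python
from h import *
s=r.read_state();p=r.camera('wrist');save(p,'w7');p=r.camera('scene');save(p,'s7')
i=cv2.imread('pics/s7.png');j=cv2.imread('pics/w7.png')
cv2.imwrite('pics/m7.png',np.hstack([cv2.resize(i[140:230,170:270],(400,360),interpolation=2),cv2.resize(j[120:240,185:315],(390,360),interpolation=2)]))
```

```text
(no output)
```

View pics/m7.png

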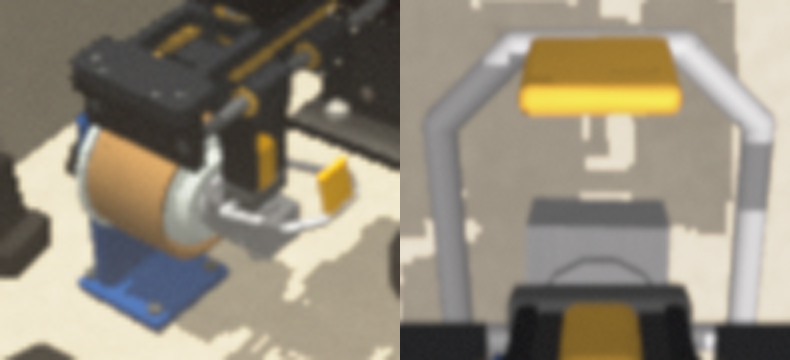

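Emit:
arm_command(
  deltas=[0,0,0,0,0,0,0,0,0,0,0,0,0,0,0,0,0,0,0,-0.01,0,0,0,0,0,-0.03,0,0,0,0,0,-0.06,0,0,0,0,0,-0.09,0,0,0,0,0,-0.1,0,0,0,0],
  hand=0.35,
)

```text
time: 12.62
ee_pos: [0.6288, 0.0184, 0.2355]
eef_rot: [0.514, 0.488, -0.486, -0.512]
ft_force: [0.8, 0.1, 0.2]
width: 0.03
```

Run:
```python
from h import *
s=r.read_state();print(s['ee_pos'],s['joint_positions'].round(2),s['ft_force'],s['width'])
p=r.camera('wrist');save(p,'w8');p=r.camera('scene');save(p,'s8')
i=cv2.imread('pics/s8.png');j=cv2.imread('pics/w8.png')
cv2.imwrite('pics/m8.png',np.hstack([cv2.resize(i[140:230,170:270],(400,360),interpolation=2),cv2.resize(j[120:240,185:315],(390,360),interpolation=2)]))
```

```text
[0.62884929 0.01844348 0.23549755] [-0.51  0.36  0.53  1.46 -0.18  1.37  1.55] [0.79368224 0.12057773 0.15278217] 0.03003147356064819
```

View pics/m8.png

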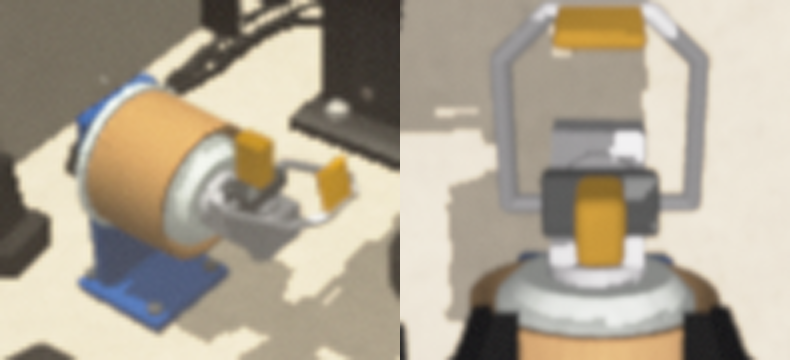

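Run:
```python
from h import *
p=r.camera('scene');t=r.camera('top');save(t,'t9');save(p,'s9')
for z in (.2,.25,.3,.35,.4,.45,.5):print(z,np.round(proj(p,[.468,.077,z])),np.round(proj(p,[.6288,.0184,z+.033])))
for z in(.21,.26,.31):print(z,[atz(t,q,z)[:2].round(3) for q in [(265,297),(330,297),(295,278),(295,317)]])
print(r.read_state()['time'])
```

```text
0.2 [199. 284.] [144. 232.]
0.25 [177. 285.] [122. 231.]
0.3 [154. 287.] [ 99. 230.]
0.35 [128. 289.] [ 74. 229.]
0.4 [ 99. 291.] [ 46. 228.]
0.45 [ 67. 293.] [ 15. 226.]
0.5 [ 30. 295.] [-19. 225.]
0.21 [array([ 0.401, -0.048]), array([ 0.295, -0.048]), array([ 0.352, -0.017]), array([ 0.352, -0.081])]
0.26 [array([ 0.403, -0.045]), array([ 0.305, -0.044]), array([ 0.357, -0.015]), array([ 0.357, -0.076])]
0.31 [array([ 0.406, -0.042]), array([ 0.314, -0.041]), array([ 0.363, -0.014]), array([ 0.363, -0.071])]
12.825
```

View pics/s9.png

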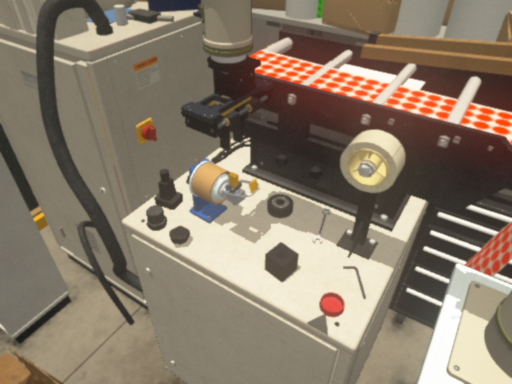

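View pics/t9.png

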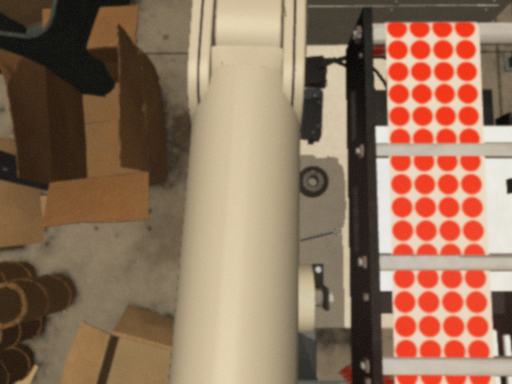

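```bash
cat >> h.py <<'E'
H=np.array([.627,.0187]);YAW=-3;ex=np.array([np.cos(np.radians(YAW)),np.sin(np.radians(YAW))])
def W(x,z): return np.array([*(H+ex*x),.123+z])
E
python3 - <<'E'
from h import *
print('high');delta(W(-.0636,.0953),Rt(YAW,20))
print('P0');delta(W(-.0636,.0653),Rt(YAW,20))
R0=Rt(YAW,20);P0=W(-.0636,.0653)
for th in range(-15,95,10):
    c,s=np.cos(np.radians(th)),np.sin(np.radians(th))
    rr=.060 if th<30 else .060-.0025*min(1,(th-30)/20)
    C=np.array([-rr*c-.029*s,-rr*s+.029*c])+[-.0047,-.0017]
    print(th,C.round(4),R0.inv().apply(W(*C)-P0).round(4))
E
```

```text
high
delta [0.0, 0.0132, 0.0641] [-20.05, 0.03, 0.01]
P0
delta [0.0, 0.0432, 0.0641] [-20.05, 0.03, 0.01]
-15 [-0.0551  0.0418] [0.     0.0249 0.0001]
-5 [-0.0619  0.0324] [0.     0.0315 0.0097]
5 [-0.067  0.022] [0.     0.0396 0.018 ]
15 [-0.0702  0.0108] [-0.      0.049   0.0248]
25 [-0.0713 -0.0008] [-0.      0.0594  0.0299]
35 [-0.07  -0.012] [0.     0.0705 0.0324]
45 [-0.0663 -0.0223] [-0.      0.0814  0.0325]
55 [-0.0614 -0.0322] [0.     0.0923 0.0313]
65 [-0.0553 -0.0416] [0.     0.1033 0.0287]
75 [-0.0476 -0.0497] [0.     0.1136 0.0243]
85 [-0.0386 -0.0565] [0.     0.123  0.0182]
```

Emit:
arm_command(
  deltas=[0,0,0.02,-4,0,0,0,0,0.04,-8,0,0,0,0,0.055,-12,0,0,0,0,0.0641,-16,0,0,0,0.008,0.0641,-20,0,0,0,0.0132,0.0641,-20,0,0,0,0.0132,0.0641,-20,0,0],
  hand=0,
)

```text
time: 13.7
ee_pos: [0.5636, 0.0219, 0.2182]
eef_rot: [0.594, 0.563, -0.396, -0.417]
ft_force: [0.1, -0.4, -0.0]
width: 0.0005
```

Run:
```python
from h import *
s=r.read_state();print(s['ee_pos'],s['joint_positions'].round(2),s['ft_force'],s['width'],s['time'])
delta(W(-.0636,.0653),Rt(YAW,20))
for n in('scene','wrist','top'):
  p=r.camera(n);save(p,n[0]+'10')
i=cv2.imread('pics/s10.png');j=cv2.imread('pics/w10.png')
cv2.imwrite('pics/m10.png',np.hstack([cv2.resize(i[100:250,160:320],(400,375),interpolation=2),cv2.resize(j,(400,300))[:,:]if 0 else cv2.resize(j,(400,375))]))
```

```text
[0.56355316 0.02185447 0.21818627] [-0.67 -0.08  0.49  1.97  0.15  0.91  1.27] [ 0.0879659  -0.39823313 -0.03595184] 0.0005153991354190186 13.7
delta [0.0002, 0.0281, 0.0102] [-0.14, 0.03, -0.02]
```

View pics/m10.png

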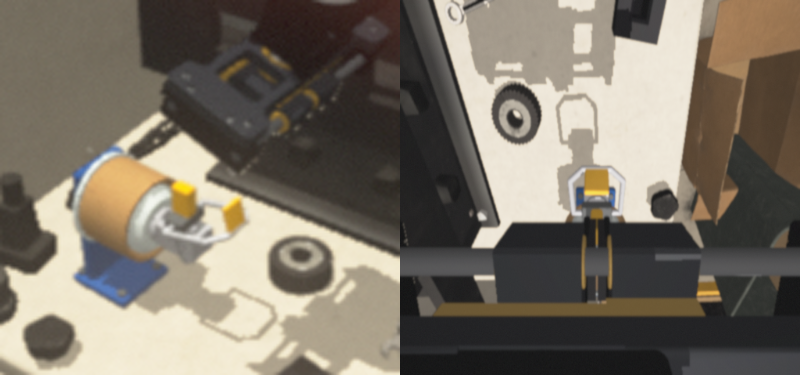

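View pics/s10.png

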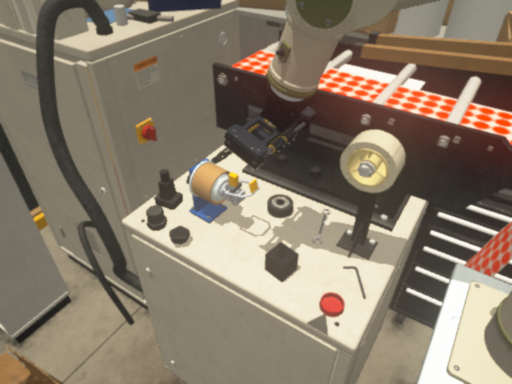

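Emit:
arm_command(
  deltas=[0,0.008,0.003,0,0,0,0,0.016,0.006,0,0,0,0,0.024,0.009,0,0,0,0,0.028,0.01,0,0,0,0,0.028,0.01,0,0,0],
)

```text
time: 14.48
ee_pos: [0.5638, 0.0219, 0.1888]
eef_rot: [0.594, 0.564, -0.395, -0.416]
ft_force: [0.1, -0.1, 0.2]
width: 0.0006
```

Run:
```python
from h import *
s=r.read_state();print(s['ee_pos'],s['ft_force'],s['time'])
for n in('scene','wrist'):
  p=r.camera(n);save(p,n[0]+'11')
i=cv2.imread('pics/s11.png');j=cv2.imread('pics/w11.png')
cv2.imwrite('pics/m11.png',np.hstack([cv2.resize(i[130:230,180:280],(400,400),interpolation=2),cv2.resize(j[140:240,200:300],(400,400),interpolation=2)]))
R0=R.from_quat(s['eef_rot'])
print([((a-140)*4,(b-200)*4) for a,b in[proj(p,W(-.06,.029),s),proj(p,W(-.0504,.0435),s),proj(p,s['ee_pos'],s)]])
```

```text
[0.56384731 0.02189148 0.18882728] [ 0.14141264 -0.07389294  0.24296817] 14.475
[(np.float64(258.1079664470793), np.float64(197.65189027315398)), (np.float64(359.1578441327342), np.float64(197.29341679661434)), (np.float64(398.7972575705129), np.float64(195.00678586736763))]
```

View pics/m11.png

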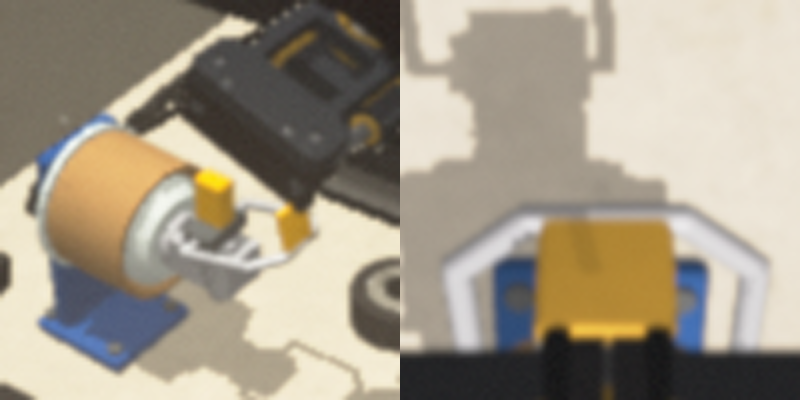

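Emit:
arm_command(
  deltas=[0,0.012,0,0,0,0,0,0.025,0,0,0,0,0,0.028,0.005,0,0,0,0,0.0315,0.0097,0,0,0,0,0.0355,0.014,0,0,0,0,0.0396,0.018,0,0,0,0,0.044,0.0215,0,0,0,0,0.049,0.0248,0,0,0],
)

```text
time: 15.58
ee_pos: [0.5574, 0.0223, 0.1344]
eef_rot: [0.594, 0.564, -0.395, -0.416]
ft_force: [-0.1, -1.2, 0.0]
width: 0.0006
```

Run:
```python
from h import *
s=r.read_state();print(s['ee_pos'],s['ft_force'],s['time'])
for n in('scene','wrist'):
  p=r.camera(n);save(p,n[0]+'12')
i=cv2.imread('pics/s12.png');j=cv2.imread('pics/w12.png')
cv2.imwrite('pics/m12.png',np.hstack([cv2.resize(i[130:230,180:280],(400,400),interpolation=2),cv2.resize(j[140:240,200:300],(400,400),interpolation=2)]))
```

```text
[0.55737269 0.0223267  0.1344015 ] [-0.12462746 -1.17921703  0.01510371] 15.575
```

View pics/m12.png

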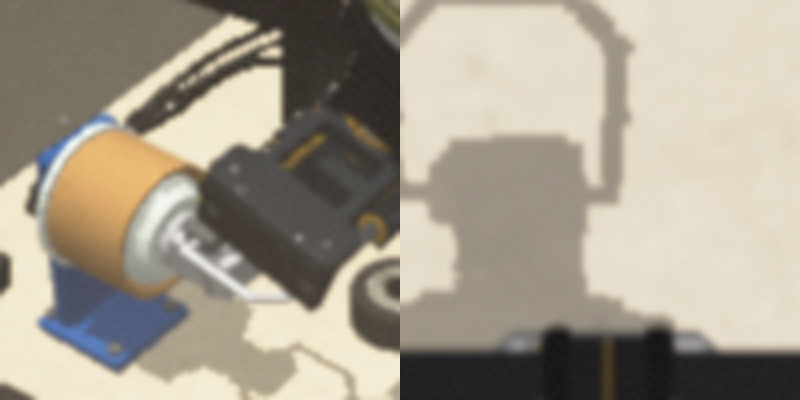

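Emit:
arm_command(
  deltas=[0,0.005,0.003,0,0,0,0,0.0104,0.0051,0,0,0,0,0.016,0.0065,0,0,0,0,0.0215,0.0076,0,0,0,0,0.027,0.0077,0,0,0,0,0.0324,0.0077,0,0,0],
)

```text
time: 16.42
ee_pos: [0.5614, 0.0221, 0.1012]
eef_rot: [0.594, 0.564, -0.395, -0.416]
ft_force: [-0.2, -0.5, 1.5]
width: 0.0002
```

Run:
```python
from h import *
s=r.read_state();print(s['ee_pos'],s['ft_force'],s['time'],(s['ee_pos'][0]-H[0]).round(4),(s['ee_pos'][2]-.123).round(4))
for n in('scene','wrist'):
  p=r.camera(n);save(p,n[0]+'13')
i=cv2.imread('pics/s13.png');j=cv2.imread('pics/w13.png')
cv2.imwrite('pics/m13.png',np.hstack([cv2.resize(i[130:230,180:280],(400,400),interpolation=2),cv2.resize(j[140:240,200:300],(400,400),interpolation=2)]))
```

```text
[0.5614173  0.02205875 0.10120101] [-0.21433854 -0.49988051  1.52485274] 16.425 -0.0656 -0.0218
```

View pics/m13.png

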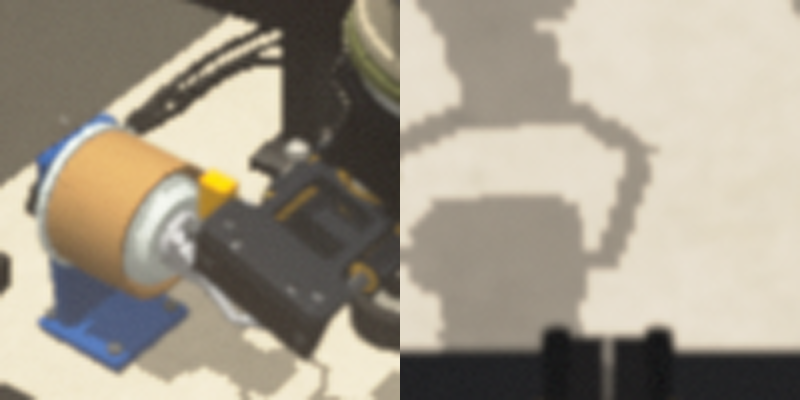

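Emit:
arm_command(
  deltas=[0,0.0055,-0.0005,0,0,0,0,0.0109,-0.0012,0,0,0,0,0.0165,-0.0025,0,0,0,0,0.0219,-0.0038,0,0,0,0,0.027,-0.006,0,0,0,0,0.0322,-0.0082,0,0,0],
)

```text
time: 17.27
ee_pos: [0.5804, 0.0211, 0.0739]
eef_rot: [0.594, 0.564, -0.395, -0.416]
ft_force: [-0.4, -0.6, 2.0]
width: 0.0005
```

Run:
```python
from h import *
s=r.read_state();print(s['ee_pos'],s['ft_force'],s['time'],(s['ee_pos'][0]-H[0]).round(4),(s['ee_pos'][2]-.123).round(4))
for n in('scene','wrist'):
  p=r.camera(n);save(p,n[0]+'14')
i=cv2.imread('pics/s14.png');j=cv2.imread('pics/w14.png')
cv2.imwrite('pics/m14.png',np.hstack([cv2.resize(i[130:230,180:280],(400,400),interpolation=2),cv2.resize(j[140:240,200:300],(400,400),interpolation=2)]))
```

```text
[0.58039282 0.02109916 0.07394169] [-0.37714413 -0.59885458  1.95728755] 17.275 -0.0466 -0.0491
```

View pics/m14.png

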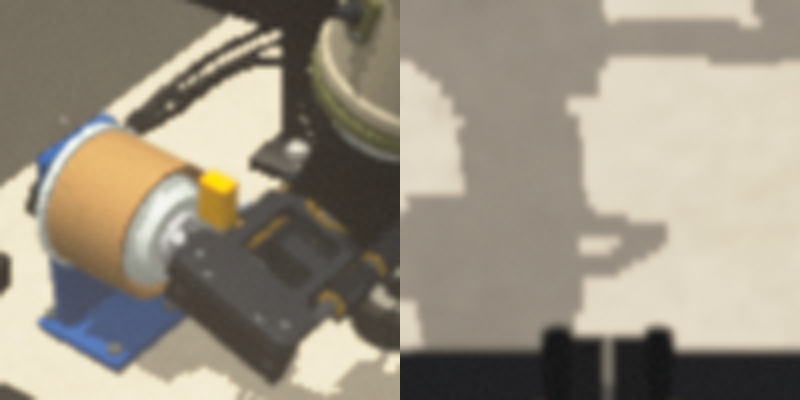

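Emit:
arm_command(
  deltas=[0,0.005,-0.003,0,0,0,0,0.0094,-0.0061,0,0,0,0,0.0115,-0.008,0,0,0,0,0.0136,-0.0098,0,0,0,0,0.0136,-0.0098,0,0,0],
)

```text
time: 18.0
ee_pos: [0.5939, 0.0204, 0.0646]
eef_rot: [0.594, 0.564, -0.395, -0.416]
ft_force: [0.1, 1.1, 1.1]
width: -0.0001
```

Run:
```python
from h import *
s=r.read_state();print(s['ee_pos'],s['ft_force'],s['time'],(s['ee_pos'][0]-H[0]).round(4),(s['ee_pos'][2]-.123).round(4))
for n in('scene','wrist'):
  p=r.camera(n);save(p,n[0]+'15')
i=cv2.imread('pics/s15.png');j=cv2.imread('pics/w15.png')
cv2.imwrite('pics/m15.png',np.hstack([cv2.resize(i[130:230,180:280],(400,400),interpolation=2),cv2.resize(j[140:240,200:300],(400,400),interpolation=2)]))
```

```text
[0.59391133 0.02037527 0.06463818] [0.06038632 1.07358655 1.0766314 ] 18.0 -0.0331 -0.0584
```

View pics/m15.png

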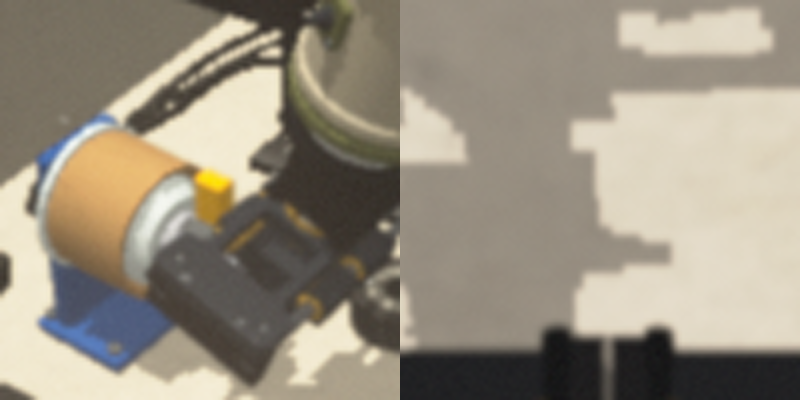

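Emit:
arm_command(
  deltas=[0,-0.005,0.004,0,0,0,0,-0.015,0.01,0,0,0,0,-0.035,0.015,0,0,0,0,-0.06,0.015,0,0,0,0,-0.09,0.01,0,0,0,0,-0.13,0,0,0,0,0,-0.15,0,0,0,0,0,-0.15,0,0,0,0],
)

```text
time: 19.1
ee_pos: [0.5427, 0.0232, 0.2075]
eef_rot: [0.594, 0.565, -0.393, -0.416]
ft_force: [0.2, 0.6, -0.5]
width: 0.0007
```

Run:
```python
from h import *
s=r.read_state();print(s['ee_pos'],s['ft_force'],s['time'])
p=r.camera('wrist');save(p,'w16')
p=r.camera('scene');save(p,'s16')
def corner(n): return 0
for th in(60,75,85,90,93):
    c,sn=np.cos(np.radians(th)),np.sin(np.radians(th))
    bar=W(-.06*c,-.06*sn);tip=W(-.06*c-.029*sn,-.06*sn+.029*c)
    print(th,[tuple(np.round([(a-130)*8,(b-180)*8])) for a,b in (proj(p,bar),proj(p,tip))])
i=cv2.imread('pics/s16.png');j=cv2.imread('pics/w16.png')
cv2.imwrite('pics/m16.png',cv2.resize(i[150:220,190:260],None,fx=8,fy=8,interpolation=2))
```

```text
[0.54273491 0.02321749 0.20745844] [ 0.19315924  0.56359414 -0.48880214] 19.1
60 [(np.float64(626.0), np.float64(518.0)), (np.float64(622.0), np.float64(588.0))]
75 [(np.float64(621.0), np.float64(478.0)), (np.float64(640.0), np.float64(555.0))]
85 [(np.float64(612.0), np.float64(451.0)), (np.float64(645.0), np.float64(529.0))]
90 [(np.float64(605.0), np.float64(437.0)), (np.float64(645.0), np.float64(515.0))]
93 [(np.float64(601.0), np.float64(428.0)), (np.float64(644.0), np.float64(507.0))]
```

View pics/m16.png

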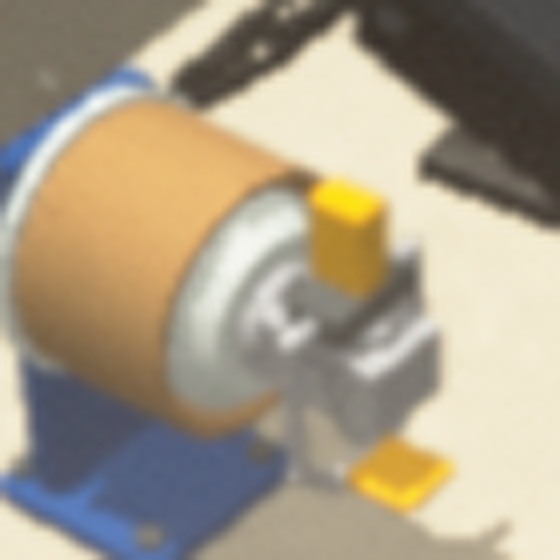

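View pics/w16.png

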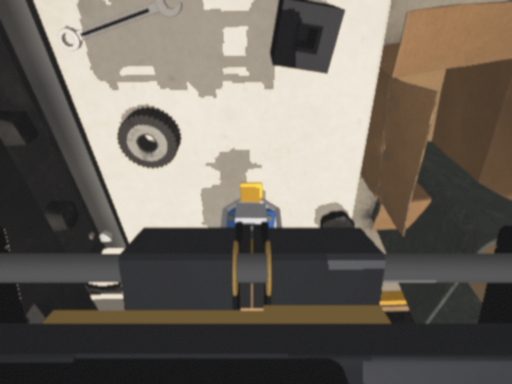

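Run:
```python
from h import *
s=r.read_state()
p=r.camera('scene');w=r.camera('wrist')
f=lambda q:tuple(np.round([(q[0]-150)*8,(q[1]-190)*8]))
print('grip top',f(proj(p,W(0,.035))),'nose front corners',[f(proj(p,[*(H+ex*-.02+np.array([-ex[1],ex[0]])*y),z])) for y in(.015,-.015) for z in (.112,.088)])
n=np.array([-ex[1],ex[0]])
g=lambda q:tuple(np.round([(q[0]-160)*8,(q[1]-215)*8]))
for th in(75,80,85,90,93):
    c,sn=np.cos(np.radians(th)),np.sin(np.radians(th))
    B=[]
    for y in(.012,-.012):
        for L in(.029,.003):
            q=W(-.0575*c-L*sn,-.0575*sn+L*c);q[:2]+=n*y;B.append(q)
    print(th,'tab upper face',[f(proj(p,q)) for q in B],'wrist',[g(proj(w,q,s)) for q in B])
print('wrist nose',[g(proj(w,[*(H+ex*-.02+n*y),.112],s)) for y in(.015,-.015)])
save(w,'w17');j=cv2.imread('pics/w17.png');cv2.imwrite('pics/m17.png',cv2.resize(j[160:230,215:290],None,fx=8,fy=8,interpolation=2))
```

```text
grip top (np.float64(185.0), np.float64(346.0)) nose front corners [(np.float64(370.0), np.float64(374.0)), (np.float64(435.0), np.float64(376.0)), (np.float64(315.0), np.float64(440.0)), (np.float64(380.0), np.float64(441.0))]
75 tab upper face [(np.float64(496.0), np.float64(448.0)), (np.float64(478.0), np.float64(379.0)), (np.float64(451.0), np.float64(498.0)), (np.float64(434.0), np.float64(429.0))] wrist [(np.float64(143.0), np.float64(378.0)), (np.float64(275.0), np.float64(373.0)), (np.float64(143.0), np.float64(184.0)), (np.float64(275.0), np.float64(191.0))]
80 tab upper face [(np.float64(499.0), np.float64(436.0)), (np.float64(475.0), np.float64(366.0)), (np.float64(454.0), np.float64(486.0)), (np.float64(431.0), np.float64(416.0))] wrist [(np.float64(156.0), np.float64(376.0)), (np.float64(298.0), np.float64(372.0)), (np.float64(156.0), np.float64(186.0)), (np.float64(298.0), np.float64(192.0))]
85 tab upper face [(np.float64(501.0), np.float64(423.0)), (np.float64(471.0), np.float64(352.0)), (np.float64(456.0), np.float64(474.0)), (np.float64(427.0), np.float64(403.0))] w
[... 249 characters left out ...]
loat64(339.0)), (np.float64(456.0), np.float64(460.0)), (np.float64(422.0), np.float64(390.0))] wrist [(np.float64(193.0), np.float64(374.0)), (np.float64(351.0), np.float64(370.0)), (np.float64(193.0), np.float64(190.0)), (np.float64(351.0), np.float64(194.0))]
93 tab upper face [(np.float64(500.0), np.float64(401.0)), (np.float64(461.0), np.float64(331.0)), (np.float64(456.0), np.float64(452.0)), (np.float64(418.0), np.float64(382.0))] wrist [(np.float64(206.0), np.float64(373.0)), (np.float64(368.0), np.float64(370.0)), (np.float64(206.0), np.float64(191.0)), (np.float64(368.0), np.float64(195.0))]
wrist nose [(np.float64(478.0), np.float64(408.0)), (np.float64(478.0), np.float64(152.0))]
```

View pics/m17.png

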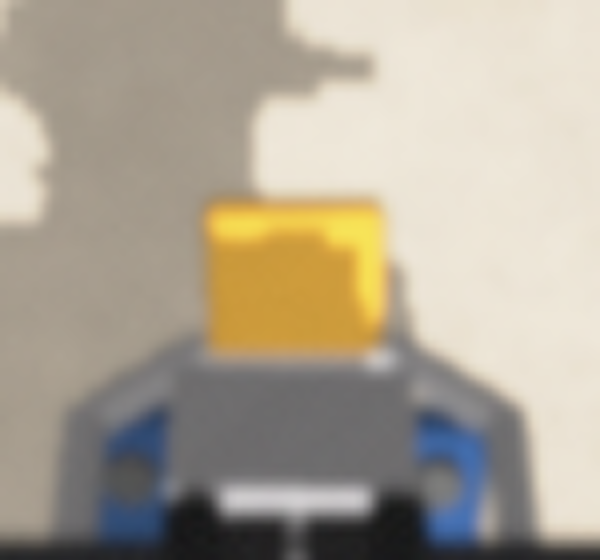

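Run:
```python
from h import *
delta([.543,.023,.27],Rt(YAW,20))
delta([.68,.03,.28],Rt(YAW,0))
```

```text
delta [0.0002, -0.0612, -0.0233] [-0.09, 0.03, -0.02]
delta [0.0143, -0.0242, -0.155] [19.91, 0.03, -0.03]
```

Emit:
arm_command(
  deltas=[0,-0.03,-0.012,0,0,0,0,-0.0612,-0.0233,4,0,0,0,-0.0612,-0.05,8,0,0,0.005,-0.055,-0.08,12,0,0,0.01,-0.045,-0.11,16,0,0,0.014,-0.03,-0.14,20,0,0,0.014,-0.0242,-0.155,20,0,0,0.014,-0.0242,-0.155,20,0,0],
)

```text
time: 20.3
ee_pos: [0.6809, 0.0293, 0.2788]
eef_rot: [-0.513, -0.485, 0.488, 0.513]
ft_force: [-0.3, -0.1, 0.6]
width: 0.0001
```

Run:
```python
from h import *
s=r.read_state();print(s['ee_pos'],s['ft_force'],s['time'])
w=r.camera('wrist');save(w,'w18');p=r.camera('scene');save(p,'s18')
i=cv2.imread('pics/s18.png');j=cv2.imread('pics/w18.png')
cv2.imwrite('pics/m18.png',np.hstack([cv2.resize(i[150:220,190:260],(400,400),interpolation=2),cv2.resize(j[90:240,175:325],(400,400),interpolation=2)]))
```

```text
[0.68089386 0.02932604 0.27876546] [-0.27227159 -0.14940853  0.59505385] 20.3
```

View pics/m18.png

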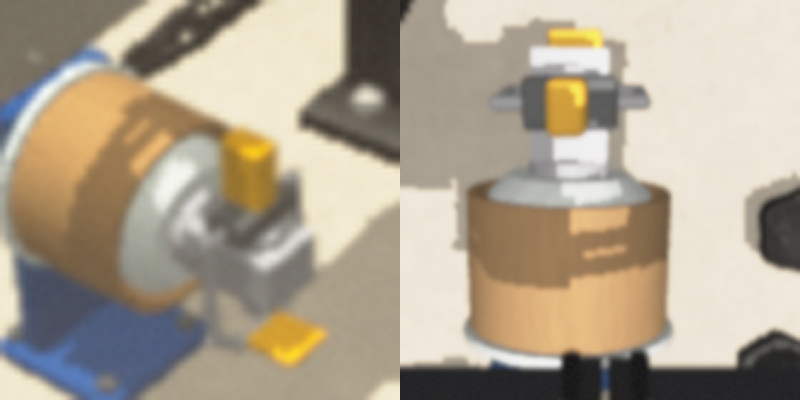

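View pics/s18.png

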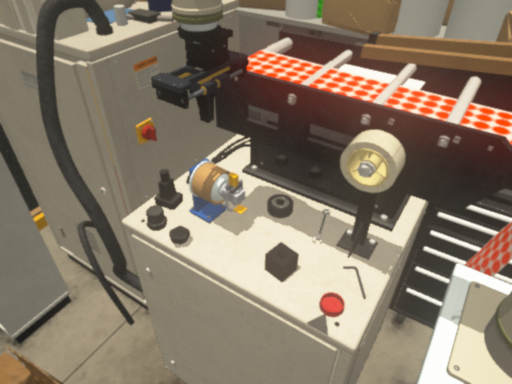

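The picture shows the pin upright and seated, the ring hanging square under the nose with its tab sticking out ahead, the bystanders in place and the robot clear. I'm handing the job in.

Run:
```python
from h import *
print(r.close_job(), r.read_state()['time'])
```

```text
the job is handed in; nothing more can be done
the job is handed in; nothing more can be done
```

The linchpin is in the shaft's cross hole with its collar on the nose, and the ring hangs down round the shaft. The job was handed in at about 20.3 s of the 48 s.

- **Pin:** I gripped it across its yellow block and lifted it out. It went down with almost no side force. The collar met the shaft at a TCP height of 0.133 m: the vertical force went from about -2 to +2.7 N.
- **Ring:** I pushed the tab end with the shut fingers tilted 20° until the ring hung down, then backed off. Push forces stayed within about 2 N.
- **Last checks:** After I let go, the wrist and scene pictures put the ring at about 90° and 90–93°, with its tab pointing out past the nose. The pin stood upright. The pulley, spanner and knob looked unmoved, and the robot touched nothing.
- **Disagreements:**
  - Before correction, the cameras differed from each other and from the arm by about 2–7 mm. I used the wrist camera's relative readings for the fit and took the offsets out of the ring angle.
  - The scene camera showed the pin's grip top 1–2 pixels lower than predicted, which I put down to calibration. It gave no sign that the pin had lifted.
  - The ring started raised by about 0.2 rad rather than level. This did not affect the result.

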